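# Tip the sample tubes out of their tilt tray into the collecting bin

### The arm

A 6-joint arm with a two-finger parallel gripper is mounted at the origin on a cart in front of the work surface, level with it; the furniture and walls round the work are solid. World frame = base frame: x ahead of the robot, y to its left, z up, the work surface at z = 0. Lengths are in m, angles in rad, forces in N, time in s.
With the tool pointing down it reaches from about 0.225 to 0.875 m from the base axis. Payload 3.4 kg.
Tool frame: the origin (TCP) lies at the very end of the fingers, on their centre line; the grasp point (between the pads) lies 19 mm behind it (manip.hold_point_z is the distance from the TCP to the grasp point, in m); z points along the fingers, x is the direction in which the jaws open and shut, and the axes are right-handed (so a half turn about z gives the same grasp; the last joint's range is limited). The gripper opens to 85 mm and grips with 20 to 120 N. Pads are 22 mm wide; open, the fingers measure 114 mm over their backs; the gripper's body (76 mm by 85 mm) begins 54 mm behind the grasp point. The pads swing forward as they close: fully open they stand 13 mm farther back than shut.
Start: joints at [1.064, 0.276, 1.505, -0, 1.361, -0.121], TCP at [0.216, 0.533, 0.206] pointing down, gripper open.
Joint ranges: [-2.89, 2.89], [-0.75, 2.08], [0.22, 2.7], [-1.18, 4.32], [0.11, 2.71], [-2.7, 2.7]. Speed limits (rad/s): [2.57, 2.57, 3.14, 3.14, 3.14, 3.14].

### API

Orientations are given as a unit quaternion [w, x, y, z].
In Python, from rig import manip gives the robot as it stands.
- The arm moves only by the tool apply_moves, never from a script. Its argument "commands" is one flat list of numbers, 6 for each row, row after row: the shift along the tool's x, y, z normalised to -1 to 1, where 1 is 0.03 m, then the turn, a rotation vector about the tool's x, y, z normalised to -1 to 1, where 1 is 0.15 rad. A call has 1 to 20 rows; each row shifts and turns the commanded pose from where the row before left it, along the tool's axes as they then stand; what a row does not reach is not made up. A row lasts 1/10 s, in which the tool goes at most 50 mm and 8.59 degrees, less where a joint would pass 70% of its speed; a pose out of reach is approached as far as the arm can. A call with a number of a shift or a turn outside -1 to 1 is refused whole. A call with a gripper value outside its range is refused whole. "jaw" is the opening, from -1 (shut) to 1 (fully open), set as the call begins (left out, the last holds). The fingers move at their own pace and stop on an object; "newtons" is the grip in N (left out, the last holds). Time passes only in rows, so rows that do not move let the fingers close. It gives the time, the measured TCP pose, the force and the opening at its end, in the units of the state.
- manip.get_state(): the state, without advancing time (a new reading comes with each control period).
- manip.get_image(name): name is "scene" or "side" or "wrist"; returns a dict with "frame" (480x640x3 uint8, red, green, blue), "fx", "fy", "cx", "cy" (pixels), "k1" (the pictures are not rectified: a ray, as slopes to the right and down, at radius r is drawn at 1 + k1 r^2 times it, then the intrinsics apply), "extrinsics" (4x4, takes a point from camera to world coordinates); the wrist camera has in their place "mount" (4x4, takes a point from camera to tool coordinates, whose origin is the TCP and whose axes are the tool frame's). Camera axes: x right, y up, looking along -z (the intrinsics and any distortion apply to the point x, -y, -z); pixel columns grow to the right and rows downward; lengths in m; the calibration is good to about 2 mm. A picture is of the moment at which its call begins: read the wrist's pose just before it. There is no depth.
- manip.sign_off(): hands the job in, once; it reports no verdict.
The state is a dict: "clock": time; "qpos": joint angles; "qd": joint speeds; "effort": joint torques, N m; "position": TCP position; "ee_rot": TCP orientation; "contact_force": force on the tool from outside, world axes, zero at the start; "moment": the same for the moment, N m; "width": finger opening in m.
Only numpy, scipy, OpenCV 4.12 (cv2) and the standard library are available. Lean on these libraries where they do the work, as an engineer would, in place of code of your own. Each camera call takes 0.05 s, during which the arm holds its last target. There are 200 camera calls.

### The job

Two tip-tray stands are on the worktop. Take the tray that holds the two capped sample tubes by its black bar handle, lift it until both tubes have slid out into the collecting bin behind it, then, still holding the handle, lower the tray gently right back down onto its rests and let go. Do not touch the tubes with the gripper, do not let the tray drop, and leave the other stand's tray (marker and pipette) down.

Things in the scene. Friction and masses are not known exactly. Their poses are not given: they have to be found in the camera images.
- tube_station: Stand whose tray holds the tubes (left or right; twin of the other but for its load), fixed. Origin on the worktop; x from handle to bin (away from the robot, turned up to 0.2 rad), z up. In its frame, mm: base x -155 to 190, 132 wide; hinge along y at x 18, z 78; tray 112 wide, front wall x -152, open far edge x 30; when down its floor's top is at z 81, walls to z 102, middle rib to z 91.
- tube_station_handle (a point): Centre of that tray's black bar handle: round, 14 mm thick, 100 long, parallel to the hinge, on thin arms at its ends (45 mm each side), free between. Tray down: at x -182, y 0, z 126 mm of the stand, 30 before and 24 above the front wall's top. Pinch from above, fingers closing along the stand's x; the bar can turn in the fingers. Arc radius 206 mm about the hinge. Axes: the tray's.
- tube_station_tray (a joint): Tilt of the tray with the tubes, rad: 0 = down on its rests, grows as the handle is lifted, stop at 1.0. Tray 0.25 kg, about 1.5 N at the handle, light hinge: it falls shut if let go. The tubes begin to slide somewhere between 0.4 and 0.7 rad, depending on friction.
- tube_blue: Capped sample tube, 98 mm long, 15 mm diameter, blue 18 mm cap, 16 g, lying lengthwise in one channel of the tray. Origin: centre of its round foot, which faces the bin; its z axis runs along the tube from foot to cap.
- tube_red: The second sample tube, same size with a red cap, in the other channel. Origin and axes as for the first. Both are to end in the grey open-topped bin on the far side of the same stand: inside, in the stand's frame, x 24 to 186, y -56 to 56 mm, floor at z 6, side walls to z 76, back wall to z 100 mm.
- other_station_tray (a joint): Tilt of the other, identical stand's tray, which holds a marker pen and a plastic pipette: 0 = down. It is to stay down.
Mind the look-alikes: they are no part of the job. Leave any purple look-alike of the tube_red alone.

How it is judged:
On the way:
1. the tray is lifted and both tubes have slid out into the collecting bin (x of tube_blue in the frame of tube_station between 0.015 and 0.19 m and y of tube_blue in the frame of tube_station between -0.06 and 0.06 m and z of each of tube_blue, tube_red in the frame of tube_station below 0.065 m and x of tube_red in the frame of tube_station between 0.015 and 0.19 m and y of tube_red in the frame of tube_station between -0.06 and 0.06 m and value of joint tube_station_tray above 0.15 rad), for 0.1 s.
At the end, for the whole second after the job is handed in: Both tubes lie at rest in the collecting bin of their own stand (foot of each inside the bin walls and under 65 mm high), their tray is down again (under 0.04 rad, 8 mm at the handle), and the other tray is down (under 0.04 rad) (x of tube_blue in the frame of tube_station between 0.015 and 0.19 m and y of tube_blue in the frame of tube_station between -0.06 and 0.06 m and z of each of tube_blue, tube_red in the frame of tube_station below 0.065 m and x of tube_red in the frame of tube_station between 0.015 and 0.19 m and y of tube_red in the frame of tube_station between -0.06 and 0.06 m and value of joint each of tube_station_tray, other_station_tray below 0.04 rad and linear speed of each of tube_blue, tube_red below 0.03 m/s); the robot touches nothing.
It fails at once if the tray is dropped (falls faster than 2 rad/s, about 0.4 m/s at the handle) (velocity of joint tube_station_tray below -2 rad/s).
It fails at once if the gripper touches a tube (contact force between the fingers and tube_blue above 0.3 N or contact force between the fingers and tube_red above 0.3 N).
It fails at once if the other tray is lifted (value of joint other_station_tray above 0.15 rad).
It also fails if it takes over 46 s, if anything falls off the work surface, if the arm or the gripper's body presses on something with over 40 N, if the wrist force passes 120 N, or if a joint passes its speed limit or range.

## Working session

There is one attempt and no reset: what is moved stays moved. The work goes in short steps, Python scripts to look and compute and a tool call to move; the robot and the scene stay as the last step left them, time stands still between calls to the robot, and variables do not carry over. Pictures are saved under pics/ and viewed, about 8 in all and at most 12, crops included, and the job is handed in when it is done.

Besides the shell and the picture viewer there is one more tool, called after "Request:" by a JSON object that holds its "name" and its "arguments". apply_moves: Moves the arm, as the interface text tells. Scaled input: -1 to 1 covers 0.03 m each way for a shift and 0.15 rad each way for a turn. Its arguments: {"type":"object","properties":{"commands":{"type":"array"},"jaw":{"type":"number"},"newtons":{"type":"number"}},"required":["commands"]}

```bash
mkdir -p pics; cat > h.py <<'E'
import numpy as np, cv2
from rig import manip
def cam(n):
    s=manip.get_state(); d=manip.get_image(n)
    if 'mount' in d:
        w,x,y,z=s['ee_rot']
        from scipy.spatial.transform import Rotation as R
        T=np.eye(4);T[:3,:3]=R.from_quat([x,y,z,w]).as_matrix();T[:3,3]=s['position']
        d['E']=T@np.array(d['mount'])
    else: d['E']=np.array(d['extrinsics'])
    return d
def save(d,f):
    cv2.imwrite(f,d['frame'][:,:,::-1]); np.save(f+'.npy',np.array([d['E'],np.diag([d['fx'],d['fy'],d['cx'],d['cy']]),np.eye(4)*d['k1']]))
def ray(f,u,v):
    E,K,k=np.load(f+'.npy');fx,fy,cx,cy=np.diag(K);k=k[0,0]
    p=cv2.undistortPoints(np.array([[[u,v]]],float),np.array([[fx,0,cx],[0,fy,cy],[0,0,1]]),np.array([k,0,0,0]))[0,0]
    return E[:3,3],E[:3,:3]@np.array([p[0],-p[1],-1])
def atz(f,u,v,z):
    o,d=ray(f,u,v); return o+d*(z-o[2])/d[2]
def proj(f,P):
    E,K,k=np.load(f+'.npy');fx,fy,cx,cy=np.diag(K);k=k[0,0]
    q=(np.asarray(P)-E[:3,3])@E[:3,:3]; a=np.stack([q[:,0]/-q[:,2],-q[:,1]/-q[:,2]],1)
    a=a*(1+k*(a**2).sum(1,keepdims=True)); return a*[fx,fy]+[cx,cy]
E
python3 - <<'E'
from h import *
for n in ['scene','side']: save(cam(n),f'pics/{n}0.png')
s=manip.get_state();print(s);print(manip.hold_point_z)
E
```

```text
{'clock': 0.1, 'qpos': array([ 1.06399010e+00,  2.76539270e-01,  1.50600903e+00, -3.54193613e-05,
        1.36070974e+00, -1.21019175e-01]), 'qd': array([-1.70734328e-03, -1.45077114e-03, -2.17040233e-03, -6.60609318e-05,
       -1.26517073e-03,  5.29942400e-04]), 'effort': array([ 5.13583982e-04, -4.17701519e+01, -2.46401989e+01, -1.93897758e-04,
        5.83069981e-03,  9.03137106e-06]), 'position': array([0.21614049, 0.53227164, 0.20522097]), 'ee_rot': array([ 3.93645159e-04,  8.29542233e-01,  5.58443364e-01, -7.33975442e-04]), 'contact_force': array([-0.58445407, -0.70842409,  1.0730323 ]), 'moment': array([ 0.01202635, -0.00924068, -0.01406491]), 'width': 0.08510915260530207}
0.0187
```

View pics/scene0.png

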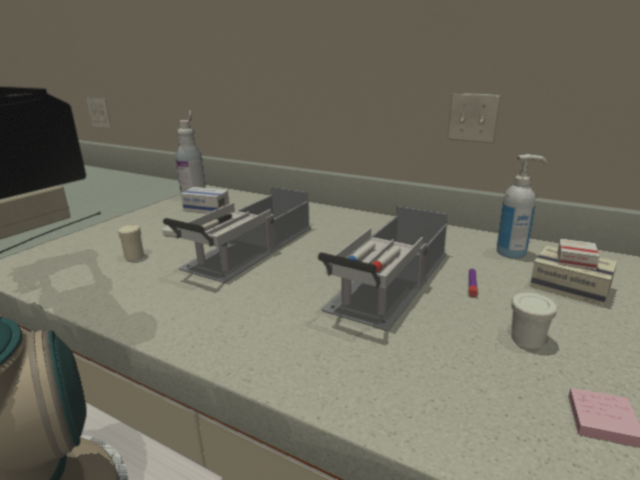

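View pics/side0.png

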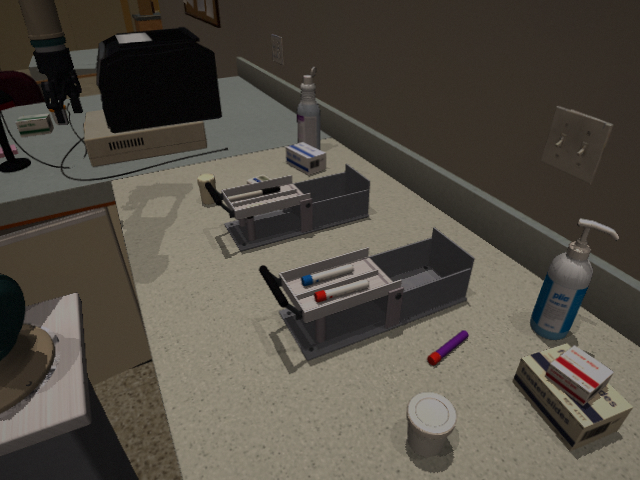

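The tubes (blue and red caps) are on the right-hand stand, and the purple look-alike lies on the worktop. The handle spans about (321,258)-(379,273) in scene and (263,267)-(286,312) in side. Next I fit the stand's pose.

```bash
cat > fit.py <<'E'
from h import *
from scipy.optimize import least_squares
M=np.array([[-182,50,126],[-182,-50,126],[-155,66,2],[-155,-66,2],[188,58,100],[188,-58,100]])/1e3
O={'pics/scene0.png':[(321,258),(379,274),(327,309),(383,321),(398,209),(447,214)],
   'pics/side0.png':[(263,267),(286,312),None,(308,350),(434,234),(472,267)]}
def W(p):
    c,s=np.cos(p[2]),np.sin(p[2]);return M@np.array([[c,-s,0],[s,c,0],[0,0,1]]).T+[p[0],p[1],0]
def res(p):
    r=[]
    for f,o in O.items():
        q=proj(f,W(p)); r+=[q[i]-o[i] for i in range(6) if o[i] is not None]
    return np.ravel(r)
s=least_squares(res,[.5,-.05,0],loss='soft_l1',f_scale=2)
print(s.x);print(res(s.x).reshape(-1,2).round(1));print(W(s.x).round(3))
E
python3 fit.py
```

```text
[ 0.64648795 -0.16158147 -0.01339206]
[[ 0.1 -1.4]
 [-1.5 -4.1]
 [-4.9  2.1]
 [ 7.4 10.8]
 [ 0.2 -3.2]
 [ 0.7 -0.3]
 [-0.6  3.1]
 [-0.8 -5.4]
 [-0.  13.2]
 [ 0.7 -5.9]
 [ 2.5 -8.9]]
[[ 0.465 -0.109  0.126]
 [ 0.464 -0.209  0.126]
 [ 0.492 -0.094  0.002]
 [ 0.491 -0.225  0.002]
 [ 0.835 -0.106  0.1  ]
 [ 0.834 -0.222  0.1  ]]
```

Request:
{"name": "apply_moves", "arguments": {"commands": [0,0,-0.2,0,0,0.983,0,0,-0.2,0,0,0.983,0,0,-0.2,0,0,0.983,0,0,-0.2,0,0,0.983,0,0,-0.2,0,0,0.983,0,0,-0.2,0,0,0.983,0,0,-0.2,0,0,0.983,0,0,-0.2,0,0,0.983,0.5,0.9,0,0,0,0,0.5,0.9,0,0,0,0,0.5,0.9,0,0,0,0,0.5,0.9,0,0,0,0,0.5,0.9,0,0,0,0,0.5,0.9,0,0,0,0,0.5,0.9,0,0,0,0,0.5,0.9,0,0,0,0], "jaw": 1}}

```text
clock: 1.7
position: [0.3377, 0.3161, 0.2537]
ee_rot: [0.0, 1.0, 0.003, -0.0]
contact_force: [0.9, 0.1, -0.0]
width: 0.0851
```

Request:
{"name": "apply_moves", "arguments": {"commands": [0.2,1,0,0,0,0,0.2,1,0,0,0,0,0.2,1,0,0,0,0,0.2,1,0,0,0,0,0.2,1,0,0,0,0,0.2,1,0,0,0,0,0.2,1,0,0,0,0,0.2,1,0,0,0,0,0.2,1,0,0,0,0,0.2,1,0,0,0,0,0,1,0,0,0,0,0,1,0,0,0,0,0,1,0,0,0,0,0,1,0,0,0,0,0,1,0,0,0,0,0,0.5,0,0,0,0,0,0,0,0,0,0,0,0,0,0,0,0]}}

```text
clock: 3.5
position: [0.3997, -0.1467, 0.2536]
ee_rot: [-0.001, 1.0, 0.002, -0.0]
contact_force: [-0.6, 0.1, -0.5]
width: 0.0856
```

```bash
python3 - <<'E'
from h import *
d=cam('wrist'); save(d,'pics/w1.png'); print(manip.get_state()); print(d['E'].round(3))
for n in ['scene','side']: 
    save(cam(n),f'pics/{n}1.png')
a=cv2.imread('pics/scene0.png')[190:340,300:460]; b=cv2.imread('pics/side0.png')[215:365,245:485]
a=cv2.resize(a,None,fx=3,fy=3,interpolation=2)[:,:]; b=cv2.resize(b,None,fx=3,fy=3,interpolation=2)
cv2.imwrite('pics/cs.png',a);cv2.imwrite('pics/cd.png',b)
E
```

```text
{'clock': 3.55, 'qpos': array([-5.15452824e-01,  2.08153255e-02,  1.70048254e+00,  8.20849762e-04,
        1.42142769e+00, -5.21116724e-01]), 'qd': array([ 0.01265465, -0.00619986,  0.00065699, -0.00328574, -0.00223384,
       -0.00335356]), 'effort': array([-4.92485538e-01, -2.60560101e+01, -2.52029568e+01, -3.62595648e-02,
       -2.59917631e-02,  1.59940486e-03]), 'position': array([ 0.39974988, -0.14634675,  0.25370951]), 'ee_rot': array([-6.33136481e-04,  9.99995919e-01,  2.77063892e-03, -2.91015741e-04]), 'contact_force': array([ 0.22617051, -0.11200454, -0.15212018]), 'moment': array([ 0.00755609, -0.03988705,  0.0073673 ]), 'width': 0.08552702703630441}
[[ 1.    -0.006 -0.001  0.399]
 [ 0.006  0.958  0.287 -0.074]
 [-0.001 -0.287  0.958  0.422]
 [ 0.     0.     0.     1.   ]]
```

View pics/w1.png

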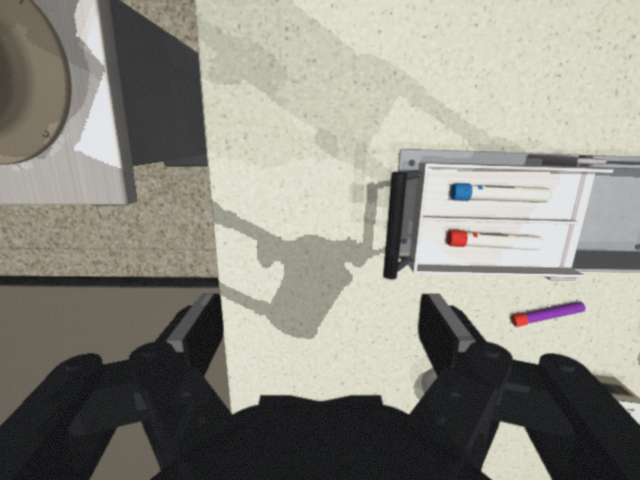

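View pics/cd.png

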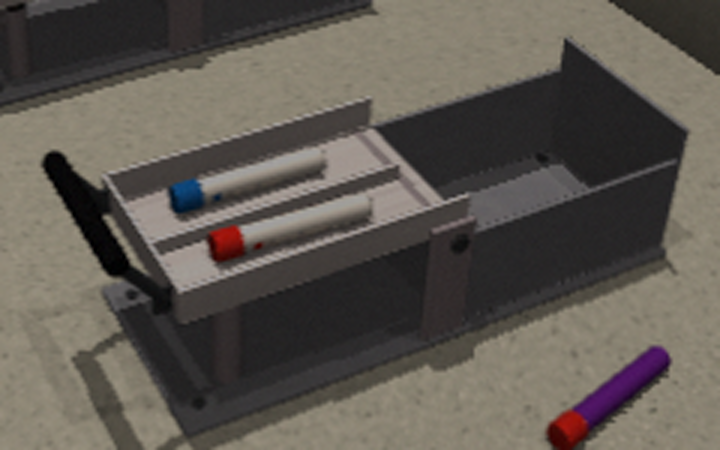

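Wrist view: the handle runs (398,172)-(390,278), the tray sits to the right of it, and the red and blue tubes are on it. From the side crop I get better corners and refit.

```bash
python3 - <<'E'
import re
t=open('fit.py').read()
i=t.index('O=');j=t.index('def W')
t=t[:i]+"""O={'pics/scene0.png':[(321,258),(379,274),None,None,(398,209),(447,214)],
'pics/side0.png':[(263.3,267.7),(284,305),(280,311),(308,359),(434,229),(473,258)],
'pics/w1.png':[(398,172),(390,278),(401,151),None,None,None]}
"""+t[j:]
open('fit.py','w').write(t)
E
python3 fit.py
python3 -c "
from h import *
for p in [(398,172),(390,278)]: print(atz('pics/w1.png',*p,.126).round(4))"
```

```text
[ 0.64904674 -0.15854958 -0.0199151 ]
[[-1.3 -2.6]
 [-3.5 -5.3]
 [-0.1 -3.7]
 [ 0.1 -0.7]
 [-0.2  0.6]
 [ 1.5 -0.6]
 [-0.9  1.1]
 [ 0.1  2.1]
 [ 1.2 -1.7]
 [ 1.7 -0.8]
 [ 0.6  1.3]
 [-1.   0.4]
 [-1.9 -1.3]]
[[ 0.468 -0.105  0.126]
 [ 0.466 -0.205  0.126]
 [ 0.495 -0.089  0.002]
 [ 0.493 -0.221  0.002]
 [ 0.838 -0.104  0.1  ]
 [ 0.836 -0.22   0.1  ]]
[ 0.4675 -0.1038  0.126 ]
[ 0.467  -0.2045  0.126 ]
```

Request:
{"name": "apply_moves", "arguments": {"commands": [0.74,0.1,0.4,0,0,0.04,0.74,0.1,0.4,0,0,0.04,0.74,0.1,0.4,0,0,0.04,0,0,0.8,0,0,0,0,0,0.8,0,0,0,0,0,0.5,0,0,0,0,0,0,0,0,0,0,0,0,0,0,0], "jaw": 0.1, "newtons": 30}}

```text
clock: 4.45
position: [0.4669, -0.1557, 0.1554]
ee_rot: [-0.0, 1.0, -0.006, 0.0]
contact_force: [-0.6, -0.1, 0.1]
width: 0.0472
```

```bash
python3 - <<'E'
from h import *
s=manip.get_state(); print(s['position'],s['width'])
d=cam('wrist'); save(d,'pics/w2.png')
E
```

```text
[ 0.46694775 -0.15567761  0.15537617] 0.047180880799503534
```

View pics/w2.png

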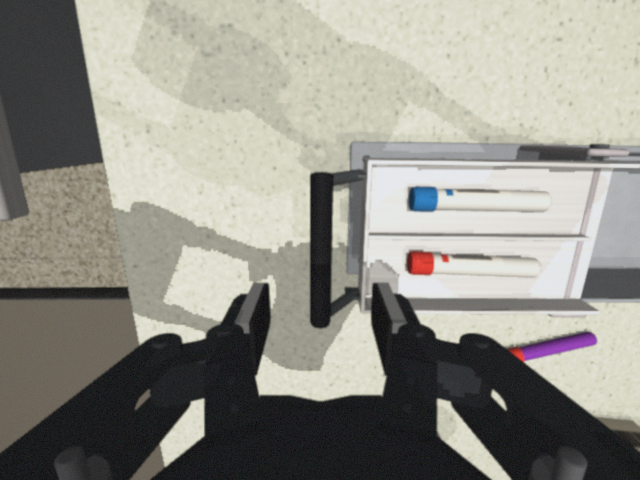

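The bar, (322,176)-(319,324), is centred between the fingers and parallel to the pads. Now I go down and close.

Request:
{"name": "apply_moves", "arguments": {"commands": [0,0,0.6,0,0,0,0,0,0.6,0,0,0,0,0,0.4,0,0,0,0,0,0,0,0,0,0,0,0,0,0,0]}}

```text
clock: 5.0
position: [0.4672, -0.1565, 0.1077]
ee_rot: [0.0, 1.0, -0.006, 0.001]
contact_force: [0.7, -0.0, 0.0]
width: 0.0468
```

Request:
{"name": "apply_moves", "arguments": {"commands": [0,0,0,0,0,0,0,0,0,0,0,0,0,0,0,0,0,0,0,0,0,0,0,0,0,0,0,0,0,0,0,0,0,0,0,0,0,0,0,0,0,0,0,0,0,0,0,0], "jaw": -1, "newtons": 30}}

```text
clock: 5.8
position: [0.4672, -0.1565, 0.1076]
ee_rot: [0.0, 1.0, -0.006, 0.001]
contact_force: [0.3, 0.5, 6.5]
width: -0.0002
```

```bash
python3 - <<'E'
from h import *
s=manip.get_state(); print(s['position'],s['width'],s['contact_force'])
P=lambda t: np.array([-200*np.cos(t)+48*np.sin(t),200*np.sin(t)+48*np.cos(t)])
ts=np.r_[0:0.951:0.05]
d=np.diff([P(t) for t in ts],axis=0)/30
for t,r in zip(ts[1:],d): print(round(t,2),r.round(2))
E
```

```text
[ 0.46715548 -0.15652176  0.10758213] -0.00018410173689703386 [0.32187587 0.49098752 6.49202081]
0.05 [0.09 0.33]
0.1 [0.1  0.33]
0.15 [0.12 0.32]
0.2 [0.14 0.31]
0.25 [0.15 0.31]
0.3 [0.17 0.3 ]
0.35 [0.18 0.29]
0.4 [0.2  0.28]
0.45 [0.21 0.27]
0.5 [0.22 0.26]
0.55 [0.24 0.25]
0.6 [0.25 0.24]
0.65 [0.26 0.22]
0.7 [0.27 0.21]
0.75 [0.28 0.2 ]
0.8 [0.29 0.18]
0.85 [0.3  0.17]
0.9 [0.31 0.15]
0.95 [0.31 0.14]
```

The jaws closed fully (width 0) with 6.5 N upward, so the bar was missed. Looking.

```bash
python3 - <<'E'
from h import *
d=cam('side'); save(d,'pics/side2.png'); w=cam('wrist'); save(w,'pics/w3.png'); c=cam('scene'); save(c,'pics/scene2.png')
a=cv2.resize(d['frame'][200:330,220:400],(540,390),interpolation=2)
b=cv2.resize(w['frame'],(260,195)); c=cv2.resize(c['frame'][190:340,300:460],(260,244))
o=np.zeros((440,800,3),np.uint8);o[:390,:540]=a;o[:195,540:]=b;o[195:439,540:]=c
cv2.imwrite('pics/m1.png',o[:,:,::-1])
E
```

```text
(no output)
```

View pics/m1.png

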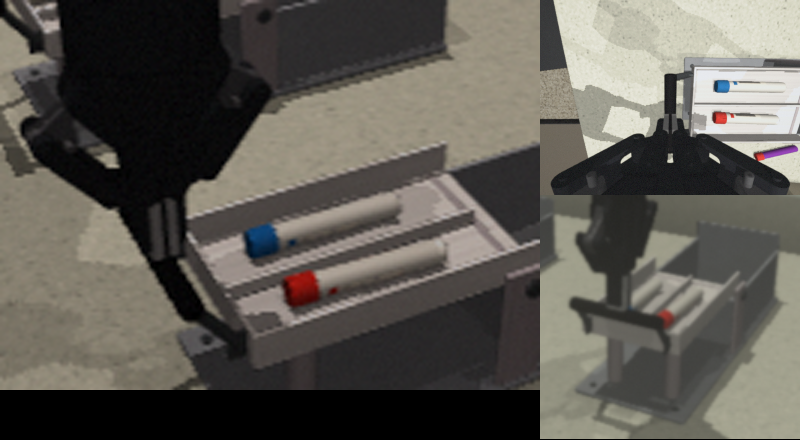

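```bash
python3 - <<'E'
from h import *
s=manip.get_state();p=s['position'];print(p,s['contact_force'],s['moment'])
for f in ['pics/side2.png','pics/scene2.png','pics/w3.png']: print(f,proj(f,[p,p+[0,0,.019],p+[0,0,.04],[.468,-.105,.126],[.466,-.205,.126],[.467,-.155,.126]]).round(0).tolist())
# triangulate handle ends w1/w2/side/scene
from scipy.optimize import least_squares
for ob in [{'pics/w1.png':(398,172),'pics/w2.png':(322,176),'pics/side0.png':(263.3,267.7)},{'pics/w1.png':(390,278),'pics/w2.png':(319,324),'pics/side0.png':(284,305)}]:
    r=least_squares(lambda P:np.ravel([proj(f,[P])[0]-o for f,o in ob.items()]),[.467,-.155,.126]);print(r.x.round(4),r.fun.round(1))
w=cv2.imread('pics/w3.png')[150:400,220:440]; d=cv2.imread('pics/side2.png')[240:320,250:330]
o=np.zeros((500,780,3),np.uint8);o[:,:440]=cv2.resize(cv2.convertScaleAbs(w,alpha=2.2),(440,500));o[:340,440:]=cv2.resize(cv2.convertScaleAbs(d,alpha=2.5),(340,340))
cv2.imwrite('pics/m2.png',o)
E
```

```text
[ 0.46712111 -0.15651311  0.10755617] [-0.73489334 -0.16797218  5.26895227] [ 0.03407631  0.06164494 -0.05946755]
pics/side2.png [[275.0, 295.0], [274.0, 286.0], [273.0, 275.0], [263.0, 268.0], [285.0, 304.0], [274.0, 285.0]]
pics/scene2.png [[348.0, 272.0], [348.0, 262.0], [348.0, 250.0], [320.0, 255.0], [376.0, 269.0], [347.0, 262.0]]
pics/w3.png [[320.0, 275.0], [320.0, 291.0], [320.0, 312.0], [321.0, 185.0], [319.0, 372.0], [320.0, 287.0]]
[ 0.4682 -0.1049  0.1262] [ 0.9  1.3 -0.5 -0.9 -0.1  0.4]
[ 0.4659 -0.2043  0.1257] [-1.2 -0.3  0.3  0.1  1.2 -0.7]
```

View pics/m2.png

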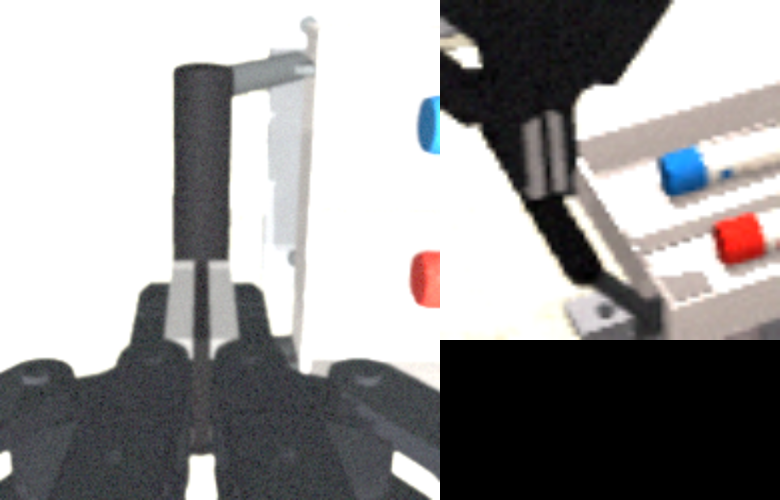

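The bar is unmoved at z 0.126, but the shut pads end above it, at about z 0.134 instead of 0.107. I check the finger length using the known opening in w1 and w2.

```bash
python3 - <<'E'
from h import *
for f,a,b,w,t in [('pics/w1.png',(220,295),(420,295),.0855,.2537),('pics/w2.png',(270,285),(372,285),.0472,.1554)]:
    o,d1=ray(f,*a);_,d2=ray(f,*b); s=w/(d2[0]-d1[0]); print(f,(o+s*d1)-[0,0,t],(o+s*d2)-[0,0,t])
for z in (.1076,.12,.13,.134,.14): print(z,proj('pics/w3.png',[[.467,-.1455,z]])[0].round(1),proj('pics/side2.png',[[.467,-.1675,z]])[0].round(1))
E
```

```text
pics/w1.png [ 0.35687197 -0.13927238  0.03921409] [ 0.44237197 -0.13877774  0.0391478 ]
pics/w2.png [ 0.44380209 -0.14871215  0.02696853] [ 0.49100209 -0.14919413  0.02698388]
0.1076 [319.7 256.1] [277.3 298.8]
0.12 [319.7 264.7] [276.8 292.9]
0.13 [319.7 272.6] [276.4 288. ]
0.134 [319.7 276. ] [276.3 286. ]
0.14 [319.6 281.5] [276. 283.]
```

Request:
{"name": "apply_moves", "arguments": {"commands": [0,0,-0.5,0,0,0,0,0,-0.5,0,0,0,0,0,-0.5,0,0,0,0,0,0,0,0,0]}}

```text
clock: 6.35
position: [0.4678, -0.1569, 0.1533]
ee_rot: [0.001, 1.0, -0.006, 0.002]
contact_force: [0.5, -0.1, -0.4]
width: -0.0004
```

Request:
{"name": "apply_moves", "arguments": {"commands": [0,0,0,0,0,0,0,0,0,0,0,0]}}

```text
clock: 6.55
position: [0.4659, -0.1559, 0.1509]
ee_rot: [-0.001, 1.0, -0.006, -0.001]
contact_force: [0.0, -0.2, 0.0]
width: -0.0002
```

```bash
python3 - <<'E'
from h import *
p=manip.get_state()['position']
d=cam('side'); save(d,'pics/side3.png'); w=cam('wrist'); save(w,'pics/w4.png')
print(p,proj('pics/side3.png',[p]),proj('pics/w4.png',[p,p+[0,.011,0]]))
w=w['frame'][150:400,220:440]; d=d['frame'][240:320,250:330]
o=np.zeros((500,780,3),np.uint8);o[:,:440]=cv2.resize(cv2.convertScaleAbs(w,alpha=2.2),(440,500));o[:340,440:]=cv2.resize(cv2.convertScaleAbs(d,alpha=2.5),(340,340))
cv2.imwrite('pics/m3.png',o[:,:,::-1])
E
```

```text
[ 0.46588487 -0.15592355  0.15089376] [[272.1030493  273.59595172]] [[320.06240689 275.01708704]
 [319.8258309  256.05947401]]
```

View pics/m3.png

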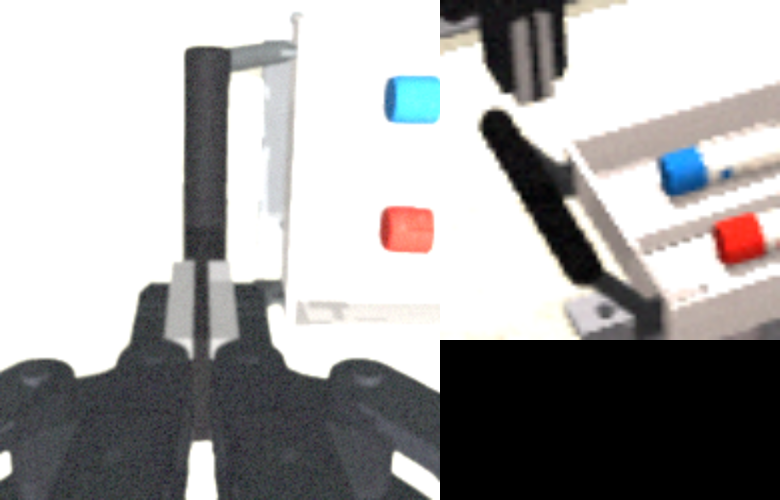

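Free of contact, the shut tips sit about 26 mm above the reported TCP: side row 263 against a predicted 277. The w2 depth check agrees at 27 mm. So the grasp needs TCP z ≈ 0.083.

Request:
{"name": "apply_moves", "arguments": {"commands": [0.03,0,0,0,0,0,0,0,0,0,0,0,0,0,0,0,0,0,0,0,0,0,0,0,0,0,0,0,0,0], "jaw": -0.05}}

```text
clock: 7.15
position: [0.4676, -0.1563, 0.152]
ee_rot: [-0.0, 1.0, -0.006, 0.0]
contact_force: [-0.0, -0.6, -0.1]
width: 0.0408
```

Request:
{"name": "apply_moves", "arguments": {"commands": [0,0,0.5,0,0,0,0,0,0.5,0,0,0,0,0,0.5,0,0,0,0,0,0.4,0,0,0,0,0,0.37,0,0,0,0,0,0,0,0,0,0,0,0,0,0,0]}}

```text
clock: 7.85
position: [0.4677, -0.1564, 0.0839]
ee_rot: [-0.0, 1.0, -0.006, 0.0]
contact_force: [-0.3, -0.2, -0.4]
width: 0.0406
```

Request:
{"name": "apply_moves", "arguments": {"commands": [0,0,0,0,0,0,0,0,0,0,0,0,0,0,0,0,0,0,0,0,0,0,0,0,0,0,0,0,0,0,0,0,0,0,0,0,0,0,0,0,0,0], "jaw": -1, "newtons": 30}}

```text
clock: 8.55
position: [0.467, -0.1565, 0.0846]
ee_rot: [0.0, 1.0, -0.006, -0.0]
contact_force: [-3.6, -0.5, 5.3]
width: 0.0129
```

Width is now 12.9 mm, so the bar is gripped. I start the arc with a short first piece.

Request:
{"name": "apply_moves", "arguments": {"commands": [0.09,0,-0.33,0,0,0,0.1,0,-0.33,0,0,0,0.12,0,-0.32,0,0,0,0.14,0,-0.31,0,0,0,0.15,0,-0.31,0,0,0,0.17,0,-0.3,0,0,0,0,0,0,0,0,0,0,0,0,0,0,0]}}

```text
clock: 9.35
position: [0.4891, -0.1569, 0.1419]
ee_rot: [0.001, 1.0, -0.006, -0.002]
contact_force: [-7.0, -2.6, 1.4]
width: 0.0128
```

```bash
python3 - <<'E'
from h import *
d=cam('side'); save(d,'pics/side4.png'); w=cam('wrist'); save(w,'pics/w5.png')
o=np.zeros((390,800,3),np.uint8);o[:,:480]=cv2.resize(d['frame'][190:320,240:400],(480,390));o[:240,480:]=cv2.resize(w['frame'],(320,240))
cv2.imwrite('pics/m4.png',o[:,:,::-1])
E
```

```text
(no output)
```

View pics/m4.png

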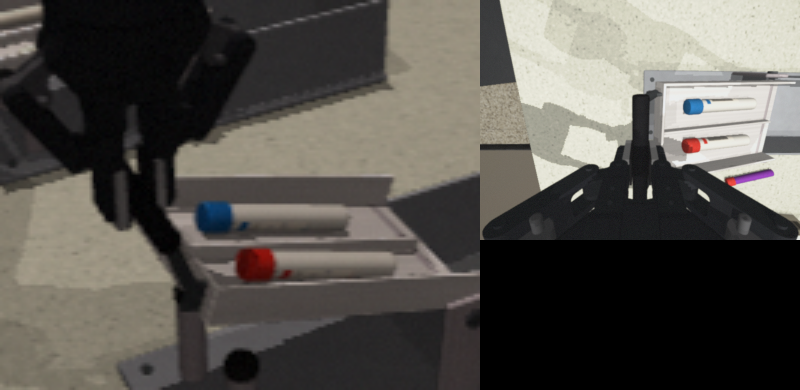

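The tray is rising with the bar held, and the tubes are still in place (caps left in their channels). Continuing the arc.

Request:
{"name": "apply_moves", "arguments": {"commands": [0.12,0,-0.29,0,0,0,0.17,0,-0.28,0,0,0,0.2,0,-0.27,0,0,0,0.22,0,-0.26,0,0,0,0.24,0,-0.25,0,0,0,0.25,0,-0.24,0,0,0,0.26,0,-0.22,0,0,0,0.27,0,-0.21,0,0,0,0,0,0,0,0,0,0,0,0,0,0,0]}}

```text
clock: 10.45
position: [0.5423, -0.158, 0.2043]
ee_rot: [0.001, 1.0, -0.006, -0.0]
contact_force: [-8.2, -4.2, 7.4]
width: 0.0128
```

Request:
{"name": "apply_moves", "arguments": {"commands": [0.28,0,-0.2,0,0,0,0.29,0,-0.18,0,0,0,0.3,0,-0.17,0,0,0,0,0,0,0,0,0,0,0,0,0,0,0,0,0,0,0,0,0,0,0,0,0,0,0,0,0,0,0,0,0,0,0,0,0,0,0]}}

```text
clock: 11.35
position: [0.5696, -0.1585, 0.221]
ee_rot: [0.001, 1.0, -0.006, 0.002]
contact_force: [-4.9, -4.7, 6.9]
width: 0.0127
```

```bash
python3 - <<'E'
from h import *
d=cam('side'); save(d,'pics/side5.png'); w=cam('scene'); save(w,'pics/scene5.png')
o=np.zeros((450,800,3),np.uint8);o[:,:500]=cv2.resize(d['frame'][170:350,250:490],(500,450))[:,:];o[:300,500:]=cv2.resize(w['frame'][150:310,310:470],(300,300))
cv2.imwrite('pics/m5.png',o[:,:,::-1])
E
```

```text
(no output)
```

View pics/m5.png

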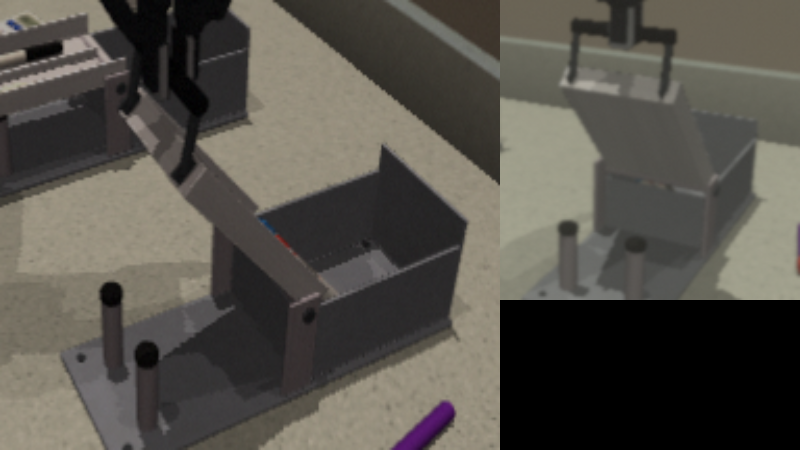

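The tubes have slid down, but their caps still show above the tray's side wall at (265,225) and (285,243) of the crop. I raise further, wait and look into the bin.

Request:
{"name": "apply_moves", "arguments": {"commands": [0.3,0,-0.15,0,0,0,0.3,0,-0.14,0,0,0,0,0,0,0,0,0,0,0,0,0,0,0,0,0,0,0,0,0,0,0,0,0,0,0,0,0,0,0,0,0,0,0,0,0,0,0]}}

```text
clock: 12.25
position: [0.5882, -0.1588, 0.2294]
ee_rot: [0.001, 1.0, -0.006, 0.002]
contact_force: [-2.6, -4.1, 5.4]
width: 0.0124
```

```bash
python3 - <<'E'
from h import *
d=cam('side'); save(d,'pics/side6.png'); w=cam('wrist'); save(w,'pics/w6.png')
o=np.zeros((480,800,3),np.uint8);o[:330,:440]=cv2.resize(d['frame'][170:350,250:490],(440,330));o[:480,440:]=cv2.resize(w['frame'][0:400,340:640],(360,480))
cv2.imwrite('pics/m6.png',cv2.convertScaleAbs(o[:,:,::-1],alpha=1.5))
E
```

```text
(no output)
```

View pics/m6.png

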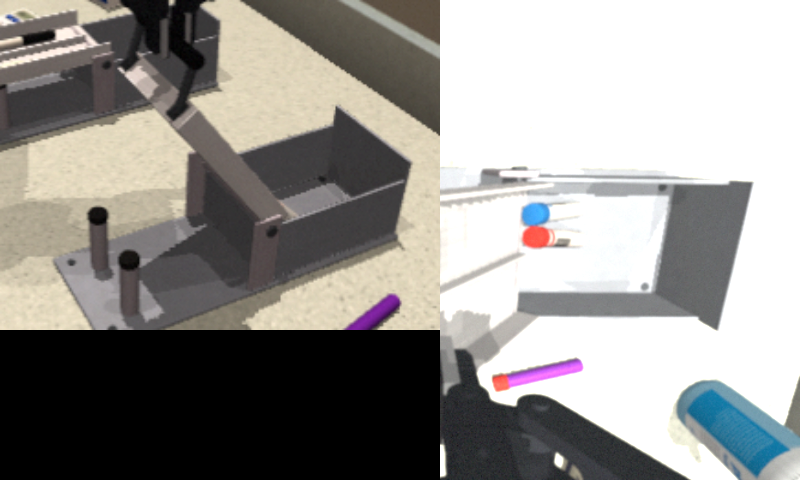

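Both tubes are in the bin: the blue cap is at (536,214) and the red at (537,237), beyond the tray's edge, and the tray is empty. Now I lower it along the same arc.

Request:
{"name": "apply_moves", "arguments": {"commands": [-0.3,0,0.14,0,0,0,-0.3,0,0.15,0,0,0,-0.3,0,0.17,0,0,0,-0.29,0,0.18,0,0,0,-0.28,0,0.2,0,0,0,-0.27,0,0.21,0,0,0,-0.26,0,0.22,0,0,0,-0.25,0,0.24,0,0,0,-0.24,0,0.25,0,0,0,-0.22,0,0.26,0,0,0,-0.2,0,0.27,0,0,0,-0.17,0,0.28,0,0,0,-0.12,0,0.29,0,0,0,0,0,0,0,0,0]}}

```text
clock: 13.75
position: [0.4877, -0.1563, 0.1391]
ee_rot: [-0.0, 1.0, -0.006, -0.003]
contact_force: [-3.5, -5.4, 2.5]
width: 0.0129
```

Request:
{"name": "apply_moves", "arguments": {"commands": [-0.17,0,0.3,0,0,0,-0.15,0,0.31,0,0,0,-0.14,0,0.31,0,0,0,-0.12,0,0.32,0,0,0,-0.05,0,0.16,0,0,0,-0.05,0,0.17,0,0,0,-0.05,0,0.16,0,0,0,-0.04,0,0.17,0,0,0,0,0,0,0,0,0,0,0,0,0,0,0,0,0,0,0,0,0]}}

```text
clock: 14.85
position: [0.467, -0.1559, 0.0841]
ee_rot: [-0.0, 1.0, -0.006, -0.0]
contact_force: [-4.4, -2.4, 4.9]
width: 0.013
```

The pose and forces match those at the first grip, so the tray is on its rests. Release and retreat upward.

Request:
{"name": "apply_moves", "arguments": {"commands": [0,0,0,0,0,0,0,0,0,0,0,0,0,0,0,0,0,0,0,0,0,0,0,0,0,0,0,0,0,0,0,0,0,0,0,0], "jaw": -0.05}}

```text
clock: 15.45
position: [0.4676, -0.1562, 0.0838]
ee_rot: [-0.0, 1.0, -0.006, 0.0]
contact_force: [-0.1, -0.9, -0.8]
width: 0.0407
```

Request:
{"name": "apply_moves", "arguments": {"commands": [0,0,-0.3,0,0,0,0,0,-0.5,0,0,0,0,0,-0.7,0,0,0,0,0,-1,0,0,0,0,0,-1,0,0,0,0,0,-1,0,0,0,0,0,-0.5,0,0,0,0,0,0,0,0,0,0,0,0,0,0,0,0,0,0,0,0,0]}}

```text
clock: 16.45
position: [0.4667, -0.1559, 0.2327]
ee_rot: [-0.001, 1.0, -0.006, -0.001]
contact_force: [0.3, 0.2, 0.2]
width: 0.0404
```

```bash
python3 - <<'E'
from h import *
d=cam('side'); save(d,'pics/side7.png'); w=cam('wrist'); save(w,'pics/w7.png'); c=cam('scene')['frame']
# compare the tray/handle region and other stand with the first side picture
a=cv2.imread('pics/side0.png').astype(int);b=d['frame'][:,:,::-1].astype(int)
print('diff other stand',abs(a-b)[180:250,205:310].mean().round(2),'handle',abs(a-b)[262:312,256:292].mean().round(2))
o=np.zeros((560,800,3),np.uint8);o[:345,:400]=cv2.resize(d['frame'][160:367,250:490],(400,345));o[:480,400:]=cv2.resize(w['frame'][40:340,390:640],(400,480));o[345:,:400]=cv2.resize(c[170:330,160:460],(400,215))
cv2.imwrite('pics/m7.png',o[:,:,::-1])
E
```

```text
diff other stand 18.75 handle 7.78
```

View pics/m7.png

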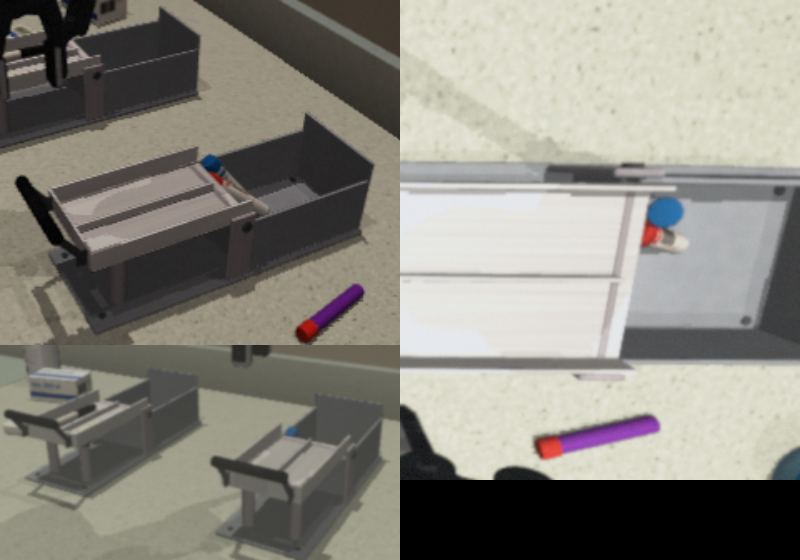

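The tray is down and empty, the other tray is down, and both tubes are in the bin leaning near the hinge. I triangulate the red foot and blue cap and check that nothing moves.

```bash
python3 - <<'E'
from h import *
from scipy.optimize import least_squares
for n,ob in {'redfoot':{'pics/w7.png':(568,192),'pics/side7.png':(409,288)},'bluecap':{'pics/w7.png':(556,172),'pics/side7.png':(376,257)},
 'h1':{'pics/side7.png':(262,268)},}.items():
    if n=='h1': continue
    r=least_squares(lambda P:np.ravel([proj(f,[P])[0]-o for f,o in ob.items()]),[.7,-.15,.05]);p=r.x-[.649,-.1585,0];c,s=np.cos(-.02),np.sin(-.02)
    print(n,(c*p[0]+s*p[1]).round(3),(-s*p[0]+c*p[1]).round(3),p[2].round(3),r.fun.round(1))
a=cv2.imread('pics/side7.png').astype(int); b=cam('side')['frame'][:,:,::-1].astype(int)
print('motion',abs(a-b)[240:320,360:440].mean(),abs(a-b)[240:320,360:440].max(), abs(a-b)[400:,100:300].mean())
E
```

```text
redfoot 0.109 0.012 0.01 [-1.8 -0.5  2.7 -2.4]
bluecap 0.039 0.042 0.085 [-0.3 -0.1  0.5 -0.5]
motion 1.2229166666666667 17 1.2079583333333332
```

```bash
python3 -c "
from rig import manip
print(manip.sign_off())"
```

```text
the job is handed in; nothing more can be done
None
```

The tray on the right-hand stand was lifted to about 0.95 rad, and both tubes slid into the bin. It was then lowered along the same arc, still gripped, onto its rests and released. I handed the job in at about 17 s of the 46 s; no verdict was given.

**Last checks:**
- **Tray:** it is down and empty. Pose and forces before release matched those at the first grip.
- **Tubes:** the red foot triangulated to x 0.109, y 0.012, z 0.010 m in the stand frame, with a residual of about 3 px. The blue tube stands almost upright in the bin. Its foot is hidden, so I worked from its cap at x 0.039, y 0.042, z 0.085 m, which puts the foot near the bin floor.
- **Stillness:** two side pictures of the bin differed only by camera noise. The gripper was clear, with the wrist force near zero.
- **Other stand:** its tray looks down in the last pictures. The pixel comparison there was no use because the arm was in front of it.

**What went wrong or disagreed:**
- **First grasp:** it missed. The jaws shut on top of the bar, pressing with about 6.5 N.
- **Finger length:** the real fingertips sit about 26 mm above the reported TCP. I corrected for this by gripping at TCP z 0.084 m.
- **First stand fit:** it was up to 13 px off because of badly read corners, and I redid it.

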